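# Build up a machine foot on the assembly post

### The arm

A 6-joint arm with a two-finger parallel gripper is mounted at the origin on the work surface. World frame = base frame: x ahead of the robot, y to its left, z up, the work surface at z = 0. Lengths are in m, angles in rad, forces in N, time in s.
With the tool pointing down it reaches from about 0.35 to 0.975 m from the base axis. Payload 4.9 kg.
Tool frame: the origin (TCP) lies between the finger pads; the fingertips stand 22 mm ahead of it and the grasp point (between the pads) lies 3 mm ahead of it; z points along the fingers, y is the line along which they close (so a half turn about z gives the same grasp; the last joint's range is limited). The gripper opens to 85 mm and grips with 20 to 120 N. Pads are 22 mm wide; open, the fingers measure 114 mm over their backs; the gripper's body (76 mm by 85 mm) begins 54 mm behind the grasp point. The pads swing forward as they close: fully open they stand 13 mm farther back than shut.
Start: joints at [1.069, 0.053, 1.613, -0, 1.476, -0.119], TCP at [0.233, 0.58, 0.253] pointing down, gripper open.
Joint ranges: [-3.01, 3.01], [-1.01, 2.22], [0.06, 2.58], [-1.02, 4.17], [0.09, 2.62], [-3.14, 3.14]. Speed limits (rad/s): [2.57, 2.57, 3.14, 3.14, 3.14, 3.14].

### API

Orientations are given as a unit quaternion [w, x, y, z].
In Python, from plant import state, grab_frame, get_calibration, job_done, recognise, regions_of gives the robot as it stands.
- The arm moves only by the tool apply_moves, never from a script. Its argument "targets" is a list of rows, each an object with "translation": the shift along the tool's x, y, z normalised to -1 to 1, where 1 is 100 mm, a list of three; "twist": the turn about the tool's z normalised to -1 to 1, where 1 is 0.1 rad; "hand": the opening, from 0 (shut) to 1 (fully open). A call has 1 to 8 rows; each row shifts and turns the commanded pose from where the row before left it, along the tool's axes as they then stand; what a row does not reach is not made up. A row lasts 1/10 s, in which the tool goes at most 50 mm and 8.59 degrees, less where a joint would pass 70% of its speed; a pose out of reach is approached as far as the arm can. A call with a number of a shift or a turn outside -1 to 1 is refused whole. A call with a gripper value outside its range is refused whole. The fingers move at their own pace and stop on an object; the grip force is fixed at half the most. Time passes only in rows, so rows that do not move let the fingers close. It gives the time, the measured TCP pose, the force, the opening and the grip force at its end, in the units of the state.
- state(): the state, without advancing time (a new reading comes with each control period).
- grab_frame(name): name is "side" or "top"; returns the picture (384x512x3 uint8, red, green, blue); there is no depth.
- get_calibration(name): a dict with "camera_matrix" (3x3 intrinsics, pixels), "D" ([k1, k2, p1, p2, k3] as OpenCV has them; the pictures are not rectified), "pose" (4x4, takes a point from camera to world coordinates). Camera axes: x right, y up, looking along -z (the intrinsics and any distortion apply to the point x, -y, -z); pixel columns grow to the right and rows downward; lengths in m; the calibration is good to about 2 mm. A picture is of the moment at which its call begins. get_calibration takes no time and is no camera call.
- job_done(): hands the job in; it is judged then, once.
Trained networks look in the newest picture that a camera, given by its name, has taken for a name from the list of things; names that differ only in an ending like _2 or _b are one class to them, and where a whole thing is asked for, a point or a joint stands for the part that bears it (a point fixed in the world has none). Each returns a list of dicts, best first, with "score" (0 to 1); they miss things now and then, are a little off and sometimes report something else, mostly with a low value. They report only what shows in the picture. A call takes as long as a camera call. They do not tell look-alikes from the thing itself.
- recognise(camera, query): "point" ([x, y, z] in m, in world coordinates, good to about 4 mm: the middle of the surface that is visible of it).
- regions_of(camera, query): "pixels" (384x512 bool, what is visible of it).
The state is a dict: "time": time; "joint_pos": joint angles; "joint_vel": joint speeds; "joint_efforts": joint torques, N m; "tool_pos": TCP position; "tool_rot": TCP orientation; "contact_force": force on the tool from outside, world axes, zero at the start; "ft_torque": the same for the moment, N m; "gripper_width": opening from 0.0 (shut) to 1.0 (fully open); "grasp_force": force on a finger pad.
Only numpy, scipy, OpenCV 4.12 (cv2) and the standard library are available. Lean on these libraries where they do the work, as an engineer would, in place of code of your own. Each camera call takes 0.05 s, during which the arm holds its last target. There are 200 camera calls.

### The job

Build up the machine foot on the upright post of the wooden fixture, threading the parts over it in this order from the bottom: the large rubber ring, the steel keyhole plate lying flat with the post through its wide hole, the small rubber ring, and on top the steel sleeve standing upright. The plate is locked under the headed stud of the grey jig and comes off only when it has been slid along its slot until the stud's head is in the wide hole. Leave the bracket, the can, the tape roll and the small carton where they are, and let go of everything at the end.

Things in the scene. Friction and masses are not known exactly. Their poses are not given: they have to be found in the camera images.
- fixture: Fixed wooden block 84 x 84 x 12 mm with an upright steel post at its centre, 10 mm diameter, top 70 mm above the table (last 4 mm tapered). Origin: on the post's axis at table height, z up. In the finished stack the undersides are at: large ring 12, plate 32, small ring 38, sleeve 52 mm above the origin.
- jig: Fixed grey block 94 x 30 x 14 mm (x = -72 to +22 mm) with an upright dark stud: shank 6 mm, head 16 mm diameter, head from 24 to 28 mm above the table. Origin: on the stud's axis at table height. The plate lies along it, its wide hole 26 to 32 mm to -x of the stud; slide the plate along the jig's +x until its origin is at the stud's axis, then it lifts straight up.
- plate: Loose flat steel plate 90 (x) x 66 (y) x 6 mm, 0.15 to 0.35 kg. Origin: centre of its wide hole (the plate's middle), underside. Wide hole 24 mm; a 10 mm slot runs from it along +x to 36 mm from the origin. At the start flat on the jig, underside 14 mm above the table, long edges overhanging the block by 18 mm, the stud's shank in the slot, its head above the plate.
- large_ring: Loose black rubber ring lying flat on the table: 54 mm outside diameter, 18 mm bore, 20 mm high. Origin: on its axis at the underside.
- small_ring: Loose black rubber ring lying flat on the table: 42 mm outside diameter, 18 mm bore, 14 mm high. Origin: on its axis at the underside.
- sleeve: Loose bare steel sleeve (tube) standing on end on the table: 30 mm outside diameter, 17 mm bore, 36 mm high. Origin: on its axis at the underside; z along the axis.
- bracket: Bystander, to be left alone: small loose dark steel angle bracket, foot 44 (x) x 30 (y) mm, 40 mm high. Origin: underside of the foot's centre.
- can: Bystander, to be left alone: small loose metal can, 56 mm diameter, 55 mm high. Origin: centre of the underside.
- tape: Bystander, to be left alone: loose yellow roll of tape lying flat, 80 mm outside and 60 mm inside diameter, 24 mm high. Origin: on its axis at the underside.
- carton: Bystander, to be left alone: loose empty open cardboard carton 90 (x) x 70 (y) x 50 mm. Origin: centre of the underside.
Things that resemble listed ones, but are neither listed nor needed, are in the scene too. Leave any yellow look-alike of the fixture alone. Leave any blue look-alike of the sleeve alone.

How it is judged:
By the outcome, as a careful person would: the job done as asked, in the order asked, and still so for the second after the job is handed in, with the robot touching nothing.
It also fails if it takes over 112 s, if anything falls off the work surface, if the arm or the gripper's body presses on something with over 40 N, if the wrist force passes 120 N, or if a joint passes its speed limit or range.

## Working session

There is one attempt and no reset: what is moved stays moved. The work goes in short steps, Python scripts to look and compute and a tool call to move; the robot and the scene stay as the last step left them, time stands still between calls to the robot, and variables do not carry over. Pictures are saved under pics/ and viewed, at most 14 in all, crops included, and the job is handed in when it is done.

Besides the shell and the picture viewer there is one more tool, called after "Request:" as a command line: name --argument value ..., lists and objects as JSON in quotes. apply_moves: Moves the arm, as the interface text tells. Its arguments: {"type":"object","properties":{"targets":{"type":"array"}},"required":["targets"]}

```bash
mkdir -p pics; ls
python3 - <<'E'
from plant import *
import cv2
for c in ("top","side"):
    f=grab_frame(c); cv2.imwrite(f"pics/{c}0.png",cv2.cvtColor(f,cv2.COLOR_RGB2BGR))
    k=get_calibration(c); print(c,k["camera_matrix"],k["D"],k["pose"])
    for q in ("fixture","jig","plate","large_ring","small_ring","sleeve","bracket","can","tape","carton"):
        print(q,[(round(d["score"],2),[round(float(v),3) for v in d["point"]]) for d in recognise(c,q)])
print(state())
E
```

```text
pics
top [[480.31406168   0.         256.95275948]
 [  0.         480.31406168 187.13208302]
 [  0.           0.           1.        ]] [-0.20550015  0.          0.          0.          0.        ] [[ 0.00566085  0.98793666 -0.15475497  0.2532672 ]
 [-0.99981521  0.00843481  0.0172741   0.07238962]
 [ 0.01837105  0.15462859  0.98780185  1.5804537 ]
 [ 0.          0.          0.          1.        ]]
fixture [(0.92, [0.441, 0.134, 0.011]), (0.76, [0.508, 0.321, 0.013]), (0.66, [0.415, 0.522, 0.012])]
jig []
plate [(0.72, [0.616, 0.18, 0.02])]
large_ring [(0.47, [0.496, -0.334, 0.021])]
small_ring [(0.68, [0.667, -0.166, 0.016])]
sleeve [(0.59, [0.507, 0.021, 0.037]), (0.52, [0.508, -0.052, 0.035])]
bracket [(0.43, [0.703, 0.005, 0.001])]
can [(0.62, [0.322, 0.2, 0.053])]
tape [(0.66, [0.346, -0.21, 0.027])]
carton [(0.92, [0.67, -0.43, 0.012])]
side [[363.43422012   0.         257.5768514 ]
 [  0.         363.43422012 185.56170345]
 [  0.           0.           1.        ]] [0.03757672 0.         0.         0.         0.        ] [[ 0.99894158  0.01506786 -0.04345886  0.47694596]
 [-0
[... 705 characters left out ...]
903622e+00,  5.26984581e-02,  1.61289429e+00, -8.25883406e-06,
        1.47599843e+00, -1.19010565e-01]), 'joint_vel': array([ 7.24285417e-05,  1.10312436e-03, -1.02409120e-03,  4.82827068e-05,
        4.80896236e-04,  5.62769841e-05]), 'joint_efforts': array([-2.65903027e-04, -3.93664348e+01, -3.70479441e+01, -1.45239910e-04,
        3.13640367e-04, -5.70361635e-06]), 'tool_pos': array([0.23342017, 0.57975841, 0.25330794]), 'tool_rot': array([ 4.13922899e-06,  1.90208361e-01,  9.81743744e-01, -5.54755573e-07]), 'contact_force': array([-0.30737071,  0.39959592, -0.77138421]), 'ft_torque': array([ 0.02571281,  0.0031748 , -0.01288911]), 'grasp_force': 0.0, 'gripper_width': 1.0020100530755178}
```

View pics/top0.png

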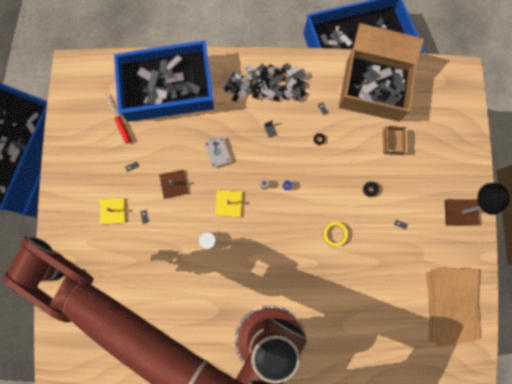

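View pics/side0.png

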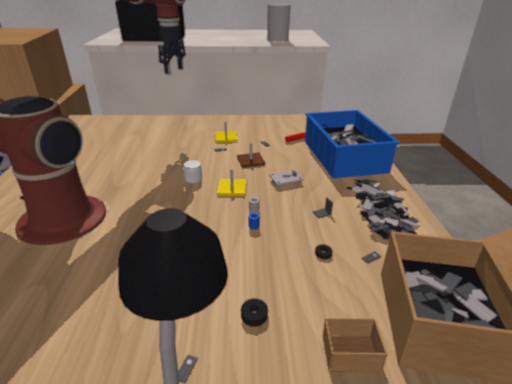

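The brown fixture is at top (174,184), plate on jig at (219,152), and the bare sleeve at (264,184) with its blue look-alike at (288,185). The large ring is at (371,189) and the small ring at (319,139). The yellow fixtures at (229,204) and (113,211) stay untouched.

```bash
cat > h.py <<'E'
import numpy as np, cv2
from plant import *
from scipy.optimize import least_squares
def cal(c):
    k=get_calibration(c); return np.array(k["camera_matrix"]),np.array(k["D"]),np.array(k["pose"])
F=np.diag([1.,-1,-1])
def proj(c,P):
    K,D,T=cal(c); P=np.atleast_2d(np.asarray(P,float))
    R=F@T[:3,:3].T
    return cv2.projectPoints(P,cv2.Rodrigues(R)[0],-R@T[:3,3],K,D)[0].reshape(-1,2)
def unproj(c,uv,z):
    K,D,T=cal(c); n=cv2.undistortPoints(np.array(uv,float).reshape(-1,1,2),K,D).reshape(-1,2)
    d=(T[:3,:3]@F@np.c_[n,np.ones(len(n))].T).T
    return (T[:3,3]+d*((z-T[2,3])/d[:,2])[:,None])
a=np.linspace(0,2*np.pi,40,endpoint=False)
def cyl(x,y,r,h,z0=0): return np.vstack([np.c_[x+r*np.cos(a),y+r*np.sin(a),0*a+z] for z in (z0,z0+h)])
def hullc(c,P):
    h=cv2.convexHull(proj(c,P).astype(np.float32)); m=cv2.moments(h); return np.array([m["m10"],m["m01"]])/m["m00"],m["m00"]
def fitcyl(c,q,near,r,h,z0=0):
    best=None
    for d in regions_of(c,q):
        m=d["pixels"]; v,u=np.nonzero(m)
        if len(u)<8: continue
        hull=cv2.convexHull(np.c_[u,v].astype(np.float32)); 
        ctr=(np.r_[hull.reshape(-1,2).min(0)+hull.reshape(-1,2).max(0)])/2
        p=unproj(c,[ctr],z0+h/2)[0]
        if np.hypot(*(p[:2]-near))>0.04: continue
        def f(xy):
            w=proj(c,cyl(*xy,r,h,z0)); return (w.min(0)+w.max(0))/2-ctr
        def g(xy): return hullc(c,cyl(*xy,r,h,z0))[0]-np.array([u.mean(),v.mean()])
        return least_squares(f,near).x.round(4),least_squares(g,near).x.round(4),len(u),round(hullc(c,cyl(*near,r,h,z0))[1]),round(d["score"],2)
def crop(c,f,P,half,s):
    u,v=proj(c,P)[0].round().astype(int); 
    w=f[max(v-half,0):v+half,max(u-half,0):u+half]
    return cv2.resize(w,None,fx=s,fy=s,interpolation=cv2.INTER_CUBIC)[...,::-1],(u-half,v-half)
E
python3 - <<'E'
from h import *
fr={c:grab_frame(c) for c in ("top","side")}
rows=[]
for c in fr:
    for q,n,r,h in (("large_ring",(.498,-.34),.027,.02),("small_ring",(.667,-.168),.021,.014),("sleeve",(.507,.018),.015,.036)):
        print(c,q,fitcyl(c,q,np.array(n),r,h))
    r=[]
    for P in ((.508,.318,.02),(.616,.176,.02)):
        w,o=crop(c,fr[c],P,24,8); r.append(w); print(c,P,"crop origin",o)
    rows.append(np.hstack(r))
    for q,n,z in (("plate",(.616,.176),.02),("fixture",(.508,.318),.012)):
        for d in regions_of(c,q):
            v,u=np.nonzero(d["pixels"])
            if len(u)<10: continue
            p=unproj(c,np.c_[u,v],z)[:,:2]
            if np.hypot(*(p.mean(0)-n))<.05: print(c,q,p.mean(0).round(4),cv2.minAreaRect(p.astype(np.float32)*1000),len(u))
cv2.imwrite("pics/crop1.png",np.vstack(rows)[:, :][:600*2])
im=np.vstack(rows); print(im.shape); cv2.imwrite("pics/crop1.png",cv2.resize(im,(600,600)))
E
```

```text
top large_ring (array([ 0.4944, -0.3368]), array([ 0.4954, -0.3361]), 180, 222, 0.59)
top small_ring (array([ 0.667 , -0.1649]), array([ 0.6665, -0.165 ]), 90, 129, 0.64)
top sleeve (array([0.5085, 0.0221]), array([0.5089, 0.0224]), 46, 80, 0.64)
top (0.508, 0.318, 0.02) crop origin (np.int64(150), np.int64(159))
top (0.616, 0.176, 0.02) crop origin (np.int64(194), np.int64(128))
top plate [0.6144 0.1771] ((615.3196411132812, 176.82835388183594), (94.0689926147461, 67.65254974365234), 18.924972534179688) 491
side large_ring (array([ 0.4982, -0.3361]), array([ 0.4978, -0.3364]), 598, 697, 0.76)
side small_ring (array([ 0.6677, -0.1637]), array([ 0.6676, -0.164 ]), 218, 248, 0.52)
side sleeve (array([0.5102, 0.0218]), array([0.5091, 0.0223]), 139, 167, 0.53)
side (0.508, 0.318, 0.02) crop origin (np.int64(226), np.int64(132))
side (0.616, 0.176, 0.02) crop origin (np.int64(262), np.int64(152))
side plate [0.6143 0.1688] ((614.7579345703125, 169.98130798339844), (91.22930145263672, 77.17509460449219), 19.04754066467285) 316
side fixture [0.5087 0.3166] ((500.85650634765625, 347.05426025390625), (87.24232482910156, 175.13612365722656), 12.79794692993164) 363
(768, 768, 3)
```

View pics/crop1.png

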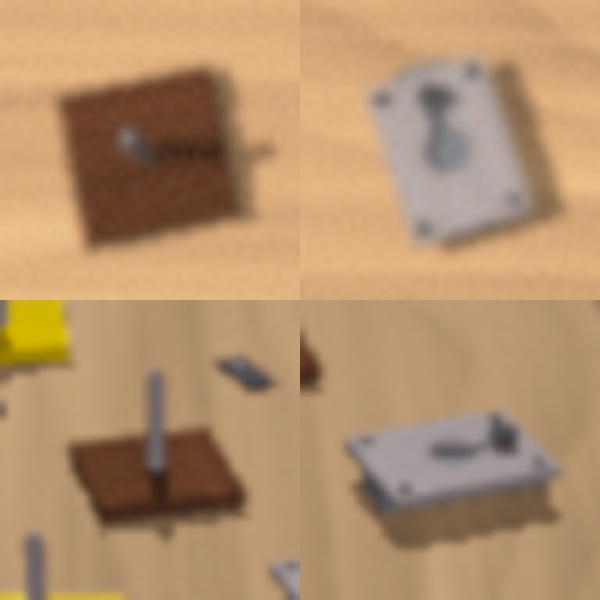

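The top crop shows the brown base with corners near (60,97), (212,68), (245,213), (88,248) and the post tip at (125,130). In the plate crop the stud head is at (435,97) and the wide hole at (447,150). In the side crop the post runs from (155,372) to (155,470).

```bash
cat >> h.py <<'E'
from scipy.spatial.transform import Rotation as Ro
def go(xyz,yaw=None,st=None,cmd=None):
    """shift in tool axes (units of 100 mm) and twist (units .1 rad); yaw = world angle (deg, mod 180) of the closing line"""
    s=state() if st is None else st
    w=np.array(s["tool_rot"]); R=Ro.from_quat(w[[1,2,3,0]]).as_matrix()
    p=np.array(s["tool_pos"]); d=R.T@(np.array(xyz)-p)*10
    y=np.degrees(np.arctan2(R[1,1],R[0,1])); tw=0
    if yaw is not None: tw=-np.radians((yaw-y+90)%180-90)*10
    print("pos",p.round(4),"yaw %.2f"%y,"shift",d.round(3),"twist %.2f"%tw,"F",np.round(s["contact_force"],1),"w %.3f g %.1f t %.1f"%(s["gripper_width"],s["grasp_force"],s["time"]),"j6 %.2f"%s["joint_pos"][5])
E
python3 - <<'E'
from h import *
def px(l,o): return (np.array(l,float)+.5)/6.25-.5+np.array(o)
b=unproj("top",px([(60,97),(212,68),(245,213),(88,248)],(150,159)),.012)[:,:2]
print("base",b.round(3),b.mean(0).round(4))
print("post top,base(top)",unproj("top",px([(125,130)],(150,159)),.068).round(4),unproj("top",px([(150,157)],(150,159)),.012).round(4))
q=px([(155,75),(156,170)],(226,132)); print("side",unproj("side",q[:1],.07).round(4),unproj("side",q[1:],.012).round(4))
print("side base corners",unproj("side",px([(68,144),(209,130),(243,194),(104,215)],(226,132)),.012)[:,:2].mean(0))
print("stud top",unproj("top",px([(435,97)]-np.array([300,0]),(194,128)),.028).round(4),"hole",unproj("top",px([(147,150)],(194,128)),.018).round(4))
pc=unproj("side",px([(47,142),(197,111),(260,171),(88,207)],(262,152)),.02)[:,:2]; print("plate side",pc.mean(0),pc.round(3))
pt=unproj("top",px([(70,90),(186,58),(233,213),(118,243)],(194,128)),.02)[:,:2]; print("plate top",pt.mean(0),pt.round(3))
go((.4965,-.3363,.12))
E
```

```text
base [[0.54  0.372]
 [0.557 0.29 ]
 [0.479 0.27 ]
 [0.459 0.353]] [0.5086 0.3213]
post top,base(top) [[0.513  0.3264 0.068 ]] [[0.5082 0.3218 0.012 ]]
side [[0.5084 0.3145 0.07  ]] [[0.5089 0.315  0.012 ]]
side base corners [0.50895985 0.31526456]
stud top [[0.6435 0.185  0.028 ]] hole [[0.6169 0.1787 0.018 ]]
plate side [0.61445822 0.17192404] [[0.564 0.189]
 [0.645 0.219]
 [0.669 0.156]
 [0.58  0.124]]
plate top [0.61617968 0.17607488] [[0.649 0.221]
 [0.667 0.159]
 [0.583 0.132]
 [0.566 0.193]]
pos [0.2334 0.5797 0.2533] yaw 68.07 shift [-5.862 -7.515  1.333] twist 0.00 F [ 0.1  0.5 -0.6] w 1.000 g 0.0 t 1.7 j6 -0.12
```

Request:
apply_moves --targets '[{"translation": [-0.244,-0.313,0],"twist": 0,"hand": 1},{"translation": [-0.244,-0.313,0],"twist": 0,"hand": 1},{"translation": [-0.244,-0.313,0],"twist": 0,"hand": 1},{"translation": [-0.244,-0.313,0],"twist": 0,"hand": 1},{"translation": [-0.244,-0.313,0],"twist": 0,"hand": 1},{"translation": [-0.244,-0.313,0],"twist": 0,"hand": 1},{"translation": [-0.244,-0.313,0],"twist": 0,"hand": 1},{"translation": [-0.244,-0.313,0],"twist": 0,"hand": 1}]'

```text
time: 2.5
tool_pos: [0.3211, 0.2731, 0.2535]
tool_rot: [0.0, 0.19, 0.982, 0.0]
contact_force: [0.4, -0.6, -0.5]
gripper_width: 0.996
grasp_force: 0.0
```

Request:
apply_moves --targets '[{"translation": [-0.244,-0.313,0],"twist": 0,"hand": 1},{"translation": [-0.244,-0.313,0],"twist": 0,"hand": 1},{"translation": [-0.244,-0.313,0],"twist": 0,"hand": 1},{"translation": [-0.244,-0.313,0],"twist": 0,"hand": 1},{"translation": [-0.244,-0.313,0],"twist": 0,"hand": 1},{"translation": [-0.244,-0.313,0],"twist": 0,"hand": 1},{"translation": [-0.244,-0.313,0],"twist": 0,"hand": 1},{"translation": [-0.244,-0.313,0],"twist": 0,"hand": 1}]'

```text
time: 3.3
tool_pos: [0.4087, -0.0323, 0.2537]
tool_rot: [0.001, 0.19, 0.982, 0.0]
contact_force: [0.9, 1.1, 0.5]
gripper_width: 1.002
grasp_force: 0.0
```

Request:
apply_moves --targets '[{"translation": [-0.244,-0.313,0],"twist": 0,"hand": 1},{"translation": [-0.244,-0.313,0],"twist": 0,"hand": 1},{"translation": [-0.244,-0.313,0],"twist": 0,"hand": 1},{"translation": [-0.244,-0.313,0],"twist": 0,"hand": 1},{"translation": [-0.244,-0.313,0],"twist": 0,"hand": 1},{"translation": [-0.244,-0.313,0.2],"twist": 0,"hand": 1},{"translation": [-0.244,-0.313,0.3],"twist": 0,"hand": 1},{"translation": [-0.244,-0.313,0.3],"twist": 0,"hand": 1}]'

```text
time: 4.1
tool_pos: [0.4967, -0.3379, 0.1731]
tool_rot: [0.001, 0.19, 0.982, -0.0]
contact_force: [0.4, -0.5, -0.5]
gripper_width: 1.002
grasp_force: 0.0
```

```bash
python3 -c "
from h import *
go((.4965,-.3363,.04))"
```

```text
pos [ 0.4967 -0.3379  0.1731] yaw 68.05 shift [0.01  0.014 1.331] twist 0.00 F [ 0.4 -0.5 -0.5] w 1.002 g 0.0 t 4.1 j6 -1.91
```

Request:
apply_moves --targets '[{"translation": [0.01,0.014,0.3],"twist": 0,"hand": 1},{"translation": [0,0,0.35],"twist": 0,"hand": 1},{"translation": [0,0,0.35],"twist": 0,"hand": 1},{"translation": [0,0,0.3],"twist": 0,"hand": 1},{"translation": [0,0,0.18],"twist": 0,"hand": 1},{"translation": [0,0,0],"twist": 0,"hand": 0.3},{"translation": [0,0,0],"twist": 0,"hand": 0.3},{"translation": [0,0,0],"twist": 0,"hand": 0.3}]'

```text
time: 4.9
tool_pos: [0.4969, -0.3352, 0.0277]
tool_rot: [0.001, 0.19, 0.982, -0.001]
contact_force: [-0.9, -0.2, 0.0]
gripper_width: 0.607
grasp_force: 62.5
```

Request:
apply_moves --targets '[{"translation": [0,0,0],"twist": 0,"hand": 0.3},{"translation": [0,0,0],"twist": 0,"hand": 0.3},{"translation": [0,0,0],"twist": 0,"hand": 0.3}]'

```text
time: 5.2
tool_pos: [0.4967, -0.335, 0.0271]
tool_rot: [0.001, 0.19, 0.982, -0.001]
contact_force: [-0.6, 0.5, 5.2]
gripper_width: 0.604
grasp_force: 63.1
```

Request:
apply_moves --targets '[{"translation": [0,0,-0.15],"twist": 0,"hand": 0.3},{"translation": [0,0,-0.35],"twist": 0,"hand": 0.3},{"translation": [0,0,-0.4],"twist": 0,"hand": 0.3},{"translation": [0,0,-0.4],"twist": 0,"hand": 0.3},{"translation": [0.05,0.12,-0.35],"twist": 0,"hand": 0.3},{"translation": [0.138,0.36,-0.1],"twist": 0,"hand": 0.3},{"translation": [0.138,0.36,0],"twist": 0,"hand": 0.3},{"translation": [0.138,0.36,0],"twist": 0,"hand": 0.3}]'

```text
time: 6.0
tool_pos: [0.4973, -0.2044, 0.2018]
tool_rot: [0.001, 0.191, 0.982, -0.0]
contact_force: [0.3, 0.3, -0.8]
gripper_width: 0.605
grasp_force: 62.8
```

Request:
apply_moves --targets '[{"translation": [0.138,0.36,0],"twist": 0,"hand": 0.3},{"translation": [0.138,0.36,0],"twist": 0,"hand": 0.3},{"translation": [0.138,0.36,0],"twist": 0,"hand": 0.3},{"translation": [0.138,0.36,0],"twist": 0,"hand": 0.3},{"translation": [0.138,0.36,0],"twist": 0,"hand": 0.3},{"translation": [0.138,0.36,0],"twist": 0,"hand": 0.3},{"translation": [0.138,0.36,0],"twist": 0,"hand": 0.3},{"translation": [0.138,0.36,0],"twist": 0,"hand": 0.3}]'

```text
time: 6.8
tool_pos: [0.5021, 0.1045, 0.2009]
tool_rot: [0.0, 0.19, 0.982, 0.0]
contact_force: [0.5, -0.8, -1.4]
gripper_width: 0.605
grasp_force: 62.8
```

Request:
apply_moves --targets '[{"translation": [0.138,0.36,0.1],"twist": 0,"hand": 0.3},{"translation": [0.138,0.36,0.2],"twist": 0,"hand": 0.3},{"translation": [0.138,0.36,0.2],"twist": 0,"hand": 0.3},{"translation": [0.138,0.36,0.1],"twist": 0,"hand": 0.3},{"translation": [0.07,0.15,0],"twist": 0,"hand": 0.3},{"translation": [0,0,0],"twist": 0,"hand": 0.3}]'

```text
time: 7.4
tool_pos: [0.5038, 0.2752, 0.1406]
tool_rot: [-0.0, 0.189, 0.982, -0.0]
contact_force: [0.2, -0.7, -0.7]
gripper_width: 0.608
grasp_force: 62.8
```

Run:
```python
from h import *
go((.5088,.318,.039))
z=state()["tool_pos"][2]-.027
p=state()["tool_pos"]
for c in ("top","side"):
    f=grab_frame(c); print(c,fitcyl(c,"large_ring",np.array(p[:2]),.027,.02,z))
    w,o=crop(c,f,(p[0],p[1],.07),32,9); print(o); cv2.imwrite(f"pics/r_{c}.png",w)
a=cv2.imread("pics/r_top.png");b=cv2.imread("pics/r_side.png"); cv2.imwrite("pics/r1.png",cv2.resize(np.hstack([a,b]),(800,400)))
```

```text
pos [0.5038 0.2752 0.1406] yaw 68.24 shift [0.112 0.417 1.016] twist 0.00 F [ 0.2 -0.7 -0.7] w 0.608 g 62.8 t 7.4 j6 -0.82
top None
(np.int64(153), np.int64(150))
side None
(np.int64(217), np.int64(117))
```

View pics/r1.png

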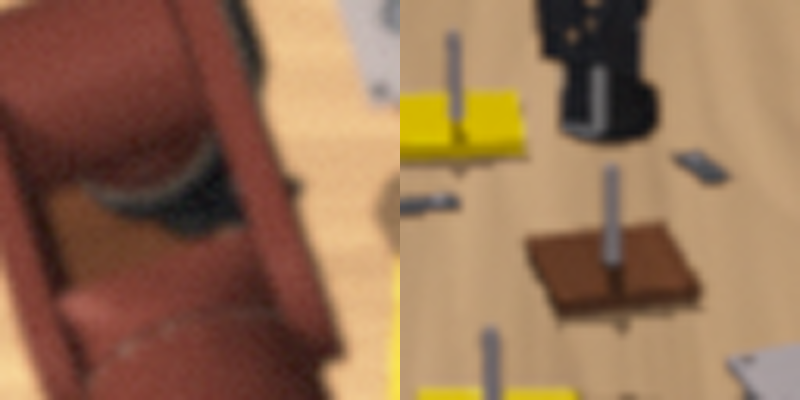

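The side crop shows the held ring spanning x 562–659 with its bottom at y≈140, and the post tip at (611,167) just below and almost in line. The top view is blocked by the arm.

Run:
```python
from h import *
s=state();p=s["tool_pos"]
w=proj("side",cyl(p[0],p[1],.027,.02,p[2]-.027)); print("pred ring",w.min(0).round(1),w.max(0).round(1))
px=lambda x,y:((x-400+.5)/6.25-.5+217,(y+.5)/6.25-.5+117)
print("obs L/bottom/R",px(562,140),px(659,140),"post top",px(611,167),"post base",px(612,263))
for y in (.315,.318,.321): print(proj("side",[(.5088,y,.07),(.5088,y,.012)]).round(2).tolist())
```

```text
pred ring [241.2 127.5] [258.  139.9]
obs L/bottom/R (242.5, 138.98) (258.02, 138.98) post top (250.34, 143.3) post base (250.5, 158.66)
[[250.5, 143.51], [250.51, 158.77]]
[[250.47, 143.15], [250.48, 158.39]]
[[250.45, 142.78], [250.46, 158.0]]
```

Run:
```python
from h import *
f=grab_frame("side").astype(int).sum(2)
for c in (246,248,249,250,251,252,254): print(c,f[130:164,c].tolist())
print(f[136,236:266].tolist()); print(f[134,236:266].tolist()); print(f[150,244:258].tolist())
p=state()["tool_pos"]; w=proj("side",cyl(p[0],p[1],.027,.02,p[2]-.027)); print(w[w[:,1].argsort()[-6:]].round(2).tolist())
```

```text
246 [89, 91, 90, 89, 89, 88, 131, 221, 231, 233, 376, 439, 447, 449, 446, 448, 447, 449, 448, 448, 448, 450, 438, 362, 239, 190, 191, 196, 194, 196, 198, 202, 203, 193]
248 [297, 296, 294, 295, 295, 297, 293, 298, 249, 192, 309, 416, 438, 436, 431, 427, 428, 428, 429, 431, 431, 435, 421, 339, 235, 199, 199, 192, 193, 186, 190, 197, 195, 195]
249 [249, 254, 255, 253, 255, 256, 256, 243, 171, 153, 298, 412, 434, 421, 384, 368, 370, 371, 372, 374, 373, 377, 367, 303, 251, 242, 245, 244, 230, 180, 169, 186, 187, 186]
250 [140, 141, 140, 138, 140, 139, 143, 129, 97, 144, 303, 416, 435, 402, 347, 325, 327, 325, 329, 324, 324, 329, 324, 311, 306, 308, 308, 310, 288, 187, 134, 138, 136, 148]
251 [73, 79, 70, 70, 74, 82, 77, 75, 72, 138, 304, 418, 435, 394, 347, 333, 333, 333, 332, 332, 334, 332, 327, 310, 300, 305, 308, 308, 286, 187, 115, 109, 112, 122]
252 [59, 65, 68, 69, 71, 72, 77, 73, 75, 143, 305, 420, 439, 423, 399, 390, 389, 389, 391, 390, 389, 392, 371, 288, 239, 240, 245, 241, 226, 164, 136, 133, 134, 133]
254 [61, 62, 66, 74, 74, 72, 72, 69, 72, 220, 389, 438, 442, 441, 445, 446, 442, 447, 447, 447, 446, 443, 394, 273, 207, 198, 201, 202, 207, 204, 208, 207, 200, 181]
[452, 481, 484, 483, 481, 453, 333, 217, 164, 143, 131, 193, 293, 256, 143, 77, 77, 81, 72, 72, 65, 92, 262, 422, 460, 464, 464, 466, 462, 454]
[420, 464, 482, 485, 482, 455, 317, 152, 91, 90, 89, 179, 295, 255, 140, 74, 71, 80, 74, 80, 60, 96, 266, 426, 461, 462, 463, 464, 459, 447]
[453, 450, 448, 447, 431, 373, 324, 334, 389, 436, 446, 447, 442, 433]
[[245.98, 139.56], [252.47, 139.71], [247.22, 139.76], [251.18, 139.85], [248.52, 139.87], [249.86, 139.9]]
```

Request:
apply_moves --targets '[{"translation": [0.06,0.2,0],"twist": 0,"hand": 0.3},{"translation": [0.06,0.21,0.1],"twist": 0,"hand": 0.3},{"translation": [0,0,0.25],"twist": 0,"hand": 0.3},{"translation": [0,0,0.1],"twist": 0,"hand": 0.3},{"translation": [0,0,0],"twist": 0,"hand": 0.3}]'

```text
time: 8.15
tool_pos: [0.5091, 0.3151, 0.0962]
tool_rot: [0.0, 0.191, 0.982, -0.0]
contact_force: [-0.3, -0.9, 3.6]
gripper_width: 0.605
grasp_force: 63.8
```

Request:
apply_moves --targets '[{"translation": [0,0,0.03],"twist": 0,"hand": 0.3},{"translation": [0,0,0.03],"twist": 0,"hand": 0.3},{"translation": [0,0,0.02],"twist": 0,"hand": 0.3},{"translation": [0,0,0],"twist": 0,"hand": 0.3}]'

```text
time: 8.55
tool_pos: [0.512, 0.3158, 0.0943]
tool_rot: [0.003, 0.191, 0.982, 0.001]
contact_force: [-4.9, -4.8, 22.3]
gripper_width: 0.607
grasp_force: 66.4
```

Run:
```python
from h import *
go((.508,.318,.039)); print(state()["ft_torque"])
p=state()["tool_pos"]
f=grab_frame("side"); w,o=crop("side",f,(p[0],p[1],.07),25,12); print(o); cv2.imwrite("pics/r2.png",w)
```

```text
pos [0.512  0.3158 0.0943] yaw 67.99 shift [0.048 0.004 0.553] twist 0.00 F [-4.9 -4.8 22.3] w 0.607 g 66.4 t 8.6 j6 -0.76
[-0.67175794  0.92727597  0.07672453]
(np.int64(226), np.int64(118))
```

View pics/r2.png

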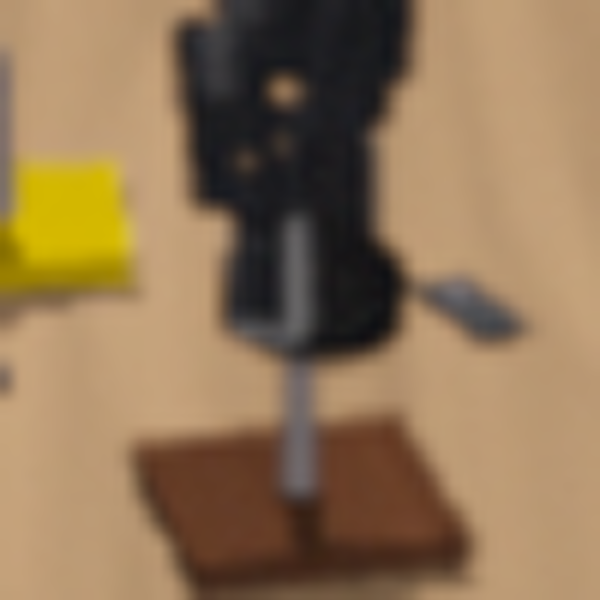

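The ring rests on the post tip: its centre is at crop x≈316 and the post at 298, and the tool feels 22 N upward. I'll lift, shift to larger y as the top view suggested, and try again.

Request:
apply_moves --targets '[{"translation": [0,0,-0.18],"twist": 0,"hand": 0.3},{"translation": [0.015,0.037,0],"twist": 0,"hand": 0.3},{"translation": [0,0,0],"twist": 0,"hand": 0.3}]'

```text
time: 8.9
tool_pos: [0.5088, 0.3198, 0.1056]
tool_rot: [0.0, 0.191, 0.982, 0.0]
contact_force: [-0.3, -1.2, -1.1]
gripper_width: 0.605
grasp_force: 64.1
```

Request:
apply_moves --targets '[{"translation": [0,0,0.07],"twist": 0,"hand": 0.3},{"translation": [0,0,0.07],"twist": 0,"hand": 0.3},{"translation": [0,0,0],"twist": 0,"hand": 0.3}]'

```text
time: 9.2
tool_pos: [0.5075, 0.3207, 0.0888]
tool_rot: [-0.001, 0.19, 0.982, 0.001]
contact_force: [0.8, 4.9, -3.1]
gripper_width: 0.603
grasp_force: 64.0
```

Run:
```python
from h import *
go((.508,.3217,.039)); print(state()["ft_torque"])
```

```text
pos [0.5075 0.3207 0.0888] yaw 68.04 shift [-0.002  0.01   0.498] twist 0.00 F [ 0.8  4.9 -3.1] w 0.603 g 64.0 t 9.2 j6 -0.75
[ 0.91301336 -0.14610141  0.04854914]
```

Request:
apply_moves --targets '[{"translation": [0.009,0.023,0],"twist": 0,"hand": 0.3},{"translation": [0,0,0],"twist": 0,"hand": 0.3},{"translation": [0,0,0.04],"twist": 0,"hand": 0.3},{"translation": [0,0,0],"twist": 0,"hand": 0.3}]'

```text
time: 9.6
tool_pos: [0.5079, 0.3222, 0.0863]
tool_rot: [-0.001, 0.19, 0.982, -0.001]
contact_force: [-0.6, 0.6, 0.3]
gripper_width: 0.605
grasp_force: 64.2
```

Request:
apply_moves --targets '[{"translation": [0.005,0.013,0.05],"twist": 0,"hand": 0.3},{"translation": [0,0,0.1],"twist": 0,"hand": 0.3},{"translation": [0,0,0.1],"twist": 0,"hand": 0.3},{"translation": [0,0,0],"twist": 0,"hand": 0.3}]'

```text
time: 10.0
tool_pos: [0.5069, 0.3232, 0.0596]
tool_rot: [-0.002, 0.19, 0.982, -0.001]
contact_force: [-0.1, -0.3, -0.7]
gripper_width: 0.605
grasp_force: 64.2
```

Request:
apply_moves --targets '[{"translation": [0,0,0.1],"twist": 0,"hand": 0.3},{"translation": [0,0,0.07],"twist": 0,"hand": 0.3},{"translation": [0,0,0],"twist": 0,"hand": 0.3},{"translation": [0,0,0],"twist": 0,"hand": 0.3}]'

```text
time: 10.4
tool_pos: [0.5084, 0.3239, 0.045]
tool_rot: [-0.0, 0.19, 0.982, -0.0]
contact_force: [-0.1, 0.8, -0.1]
gripper_width: 0.608
grasp_force: 64.2
```

Request:
apply_moves --targets '[{"translation": [0,0,0.05],"twist": 0,"hand": 0.3},{"translation": [0,0,0],"twist": 0,"hand": 1},{"translation": [0,0,0],"twist": 0,"hand": 1},{"translation": [0,0,0],"twist": 0,"hand": 1},{"translation": [0,0,-0.3],"twist": 0,"hand": 1},{"translation": [0,0,-0.4],"twist": 0,"hand": 1},{"translation": [0,0,-0.4],"twist": 0,"hand": 1},{"translation": [0,0,-0.2],"twist": -0.85,"hand": 1}]'

```text
time: 11.2
tool_pos: [0.5103, 0.3249, 0.1754]
tool_rot: [0.003, 0.147, 0.989, 0.002]
contact_force: [0.8, 0.3, 0.4]
gripper_width: 1.001
grasp_force: 0.0
```

Request:
apply_moves --targets '[{"translation": [0,0,0],"twist": -0.9,"hand": 1},{"translation": [0,0,0],"twist": -0.9,"hand": 1},{"translation": [0,0,0],"twist": -0.9,"hand": 1},{"translation": [0,0,0],"twist": -0.9,"hand": 1},{"translation": [0,0,0],"twist": -0.9,"hand": 1},{"translation": [0,0,0],"twist": -0.9,"hand": 1},{"translation": [0,0,0],"twist": -0.9,"hand": 1},{"translation": [0,0,0],"twist": 0,"hand": 1}]'

```text
time: 12.0
tool_pos: [0.5086, 0.324, 0.1706]
tool_rot: [0.0, -0.165, 0.986, 0.0]
contact_force: [-0.1, 0.7, 0.5]
gripper_width: 1.003
grasp_force: 0.0
```

Run:
```python
from h import *
go((.6155,.177,.1),108.9)
f=grab_frame("side")
p=(.508,.3235)
print("side ring",fitcyl("side","large_ring",np.array(p),.027,.02,.012))
```

```text
pos [0.5086 0.324  0.1706] yaw 109.02 shift [-0.531 -1.738  0.706] twist 0.02 F [-0.1  0.7  0.5] w 1.003 g 0.0 t 12.0 j6 -1.46
side ring (array([0.5089, 0.3172]), array([0.5101, 0.3191]), 91, 163, 0.7)
```

Request:
apply_moves --targets '[{"translation": [-0.106,-0.348,0],"twist": 0,"hand": 1},{"translation": [-0.106,-0.348,0],"twist": 0,"hand": 1},{"translation": [-0.106,-0.348,0.1],"twist": 0,"hand": 1},{"translation": [-0.106,-0.348,0.2],"twist": 0,"hand": 1},{"translation": [-0.106,-0.348,0.3],"twist": 0,"hand": 1},{"translation": [0,0,0.1],"twist": 0,"hand": 1},{"translation": [0,0,0],"twist": 0,"hand": 1}]'

```text
time: 12.8
tool_pos: [0.6139, 0.1759, 0.0976]
tool_rot: [-0.003, -0.164, 0.986, 0.0]
contact_force: [-0.4, 0.2, -0.2]
gripper_width: 0.996
grasp_force: 0.0
```

Run:
```python
from h import *
go((.6155,.177,.022),108.9)
im=[]
for c in ("top","side"):
    w,o=crop(c,grab_frame(c),(.6155,.177,.05),32,12.5); im.append(w); print(o)
cv2.imwrite("pics/p1.png",np.hstack(im))
```

```text
pos [0.6139 0.1759 0.0976] yaw 108.88 shift [-0.022  0.004  0.756] twist -0.00 F [-0.4  0.2 -0.2] w 0.996 g 0.0 t 12.8 j6 -1.74
(np.int64(185), np.int64(118))
(np.int64(254), np.int64(135))
```

View pics/p1.png

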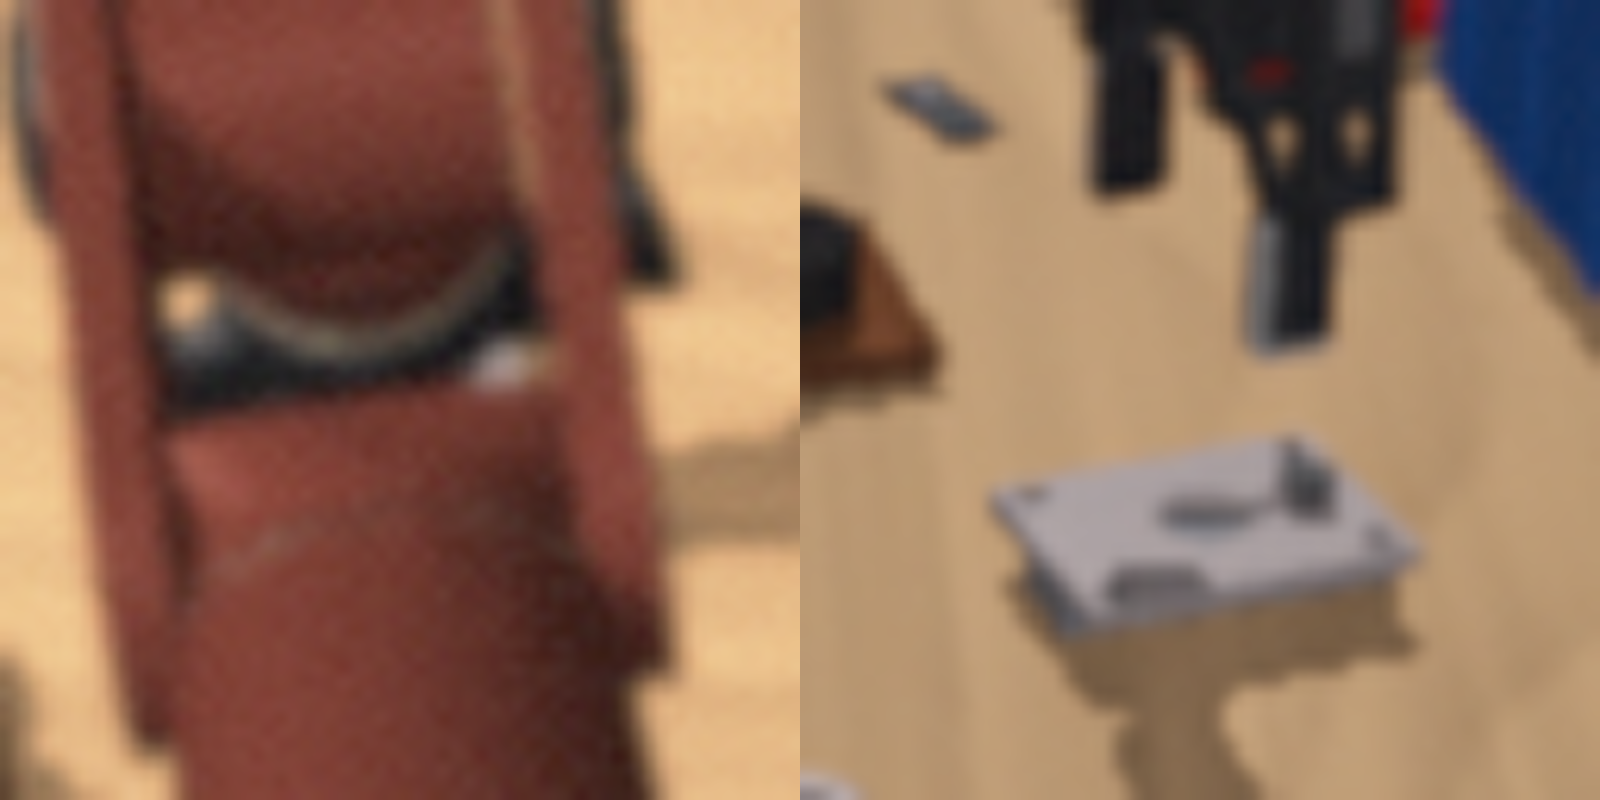

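The side crop shows the open fingers straddling the plate, stud head at (1308,485). Lowering to grip the long edges.

Request:
apply_moves --targets '[{"translation": [0,0.01,0.25],"twist": 0,"hand": 1},{"translation": [0,0,0.25],"twist": 0,"hand": 1},{"translation": [0,0,0.15],"twist": 0,"hand": 1},{"translation": [0,0,0.1],"twist": 0,"hand": 1},{"translation": [0,0,0],"twist": 0,"hand": 1}]'

```text
time: 13.4
tool_pos: [0.6142, 0.1782, 0.0245]
tool_rot: [-0.001, -0.166, 0.986, 0.0]
contact_force: [-0.0, 0.3, 0.1]
gripper_width: 1.001
grasp_force: 0.0
```

Run:
```python
from h import *
go((.6155,.177,.022),108.9)
```

```text
pos [0.6142 0.1782 0.0245] yaw 109.07 shift [-0.008 -0.016  0.025] twist 0.03 F [-0.   0.3  0.1] w 1.001 g 0.0 t 13.4 j6 -1.74
```

Request:
apply_moves --targets '[{"translation": [0,-0.01,0.02],"twist": 0,"hand": 0.5},{"translation": [0,0,0],"twist": 0,"hand": 0.5},{"translation": [0,0,0],"twist": 0,"hand": 0.5},{"translation": [0,0,0],"twist": 0,"hand": 0.5},{"translation": [0,0,0],"twist": 0,"hand": 0.5}]'

```text
time: 13.9
tool_pos: [0.6167, 0.177, 0.025]
tool_rot: [0.002, -0.165, 0.986, 0.0]
contact_force: [0.8, -0.1, 5.9]
gripper_width: 0.754
grasp_force: 67.1
```

Request:
apply_moves --targets '[{"translation": [-0.04,0,-0.01],"twist": 0,"hand": 0.5},{"translation": [-0.04,0,0],"twist": 0,"hand": 0.5},{"translation": [-0.04,0,0],"twist": 0,"hand": 0.5},{"translation": [0,0,0],"twist": 0,"hand": 0.5}]'

```text
time: 14.3
tool_pos: [0.6271, 0.1807, 0.025]
tool_rot: [-0.0, -0.165, 0.986, -0.0]
contact_force: [-2.1, -0.1, 4.9]
gripper_width: 0.748
grasp_force: 67.1
```

Run:
```python
from h import *
go((.6435,.186,.022),108.9)
w,o=crop("side",grab_frame("side"),(.63,.18,.03),25,12); print(o); cv2.imwrite("pics/p2.png",w)
```

```text
pos [0.6271 0.1807 0.025 ] yaw 109.03 shift [-0.172 -0.004  0.03 ] twist 0.02 F [-2.1 -0.1  4.9] w 0.748 g 67.1 t 14.3 j6 -1.74
(np.int64(265), np.int64(148))
```

View pics/p2.png

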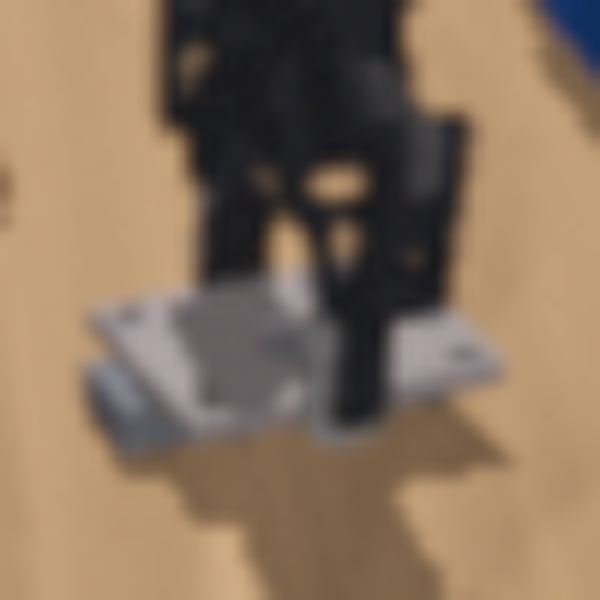

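The plate slides with the gripper; the jig's rear end is now exposed at (130,400). Continuing the remaining 17 mm.

Request:
apply_moves --targets '[{"translation": [-0.05,0,0],"twist": 0,"hand": 0.5},{"translation": [-0.05,0,0],"twist": 0,"hand": 0.5},{"translation": [-0.04,0,0],"twist": 0,"hand": 0.5},{"translation": [-0.03,0,0],"twist": 0,"hand": 0.5},{"translation": [0,0,0],"twist": 0,"hand": 0.5}]'

```text
time: 14.85
tool_pos: [0.643, 0.1863, 0.025]
tool_rot: [-0.0, -0.165, 0.986, -0.0]
contact_force: [-2.8, -0.8, 6.3]
gripper_width: 0.745
grasp_force: 67.1
```

Request:
apply_moves --targets '[{"translation": [0,0,-0.03],"twist": 0,"hand": 0.5},{"translation": [0,0,-0.03],"twist": 0,"hand": 0.5},{"translation": [0,0,-0.02],"twist": 0,"hand": 0.5},{"translation": [0,0,0],"twist": 0,"hand": 0.5}]'

```text
time: 15.25
tool_pos: [0.6426, 0.1862, 0.0322]
tool_rot: [-0.0, -0.165, 0.986, -0.0]
contact_force: [0.6, -0.0, -2.5]
gripper_width: 0.748
grasp_force: 66.5
```

Request:
apply_moves --targets '[{"translation": [0,0,-0.08],"twist": 0,"hand": 0.5},{"translation": [0,0,-0.2],"twist": 0,"hand": 0.5},{"translation": [0,0,-0.4],"twist": 0,"hand": 0.5},{"translation": [0,0,-0.4],"twist": 0,"hand": 0.5},{"translation": [0,0,-0.3],"twist": 0,"hand": 0.5},{"translation": [0,0,0],"twist": 0,"hand": 0.5}]'

```text
time: 15.85
tool_pos: [0.6463, 0.1869, 0.178]
tool_rot: [0.006, -0.165, 0.986, 0.0]
contact_force: [1.0, 0.2, -1.1]
gripper_width: 0.751
grasp_force: 67.2
```

Run:
```python
from h import *
go((.508,.324,.17),108.9)
w,o=crop("side",grab_frame("side"),(.64,.18,.1),32,9); print(o); cv2.imwrite("pics/p3.png",w)
```

```text
pos [0.6463 0.1869 0.178 ] yaw 109.04 shift [0.861 1.747 0.066] twist 0.02 F [ 1.   0.2 -1.1] w 0.751 g 67.2 t 15.8 j6 -1.73
(np.int64(263), np.int64(120))
```

View pics/p3.png

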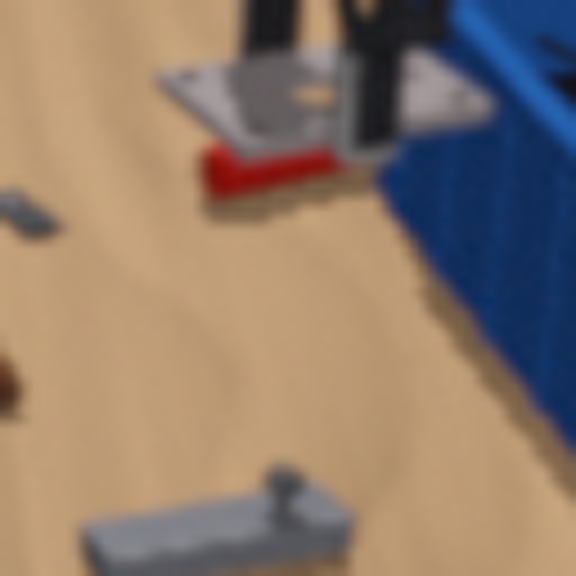

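The plate is free and level, with its hole at (315,95). The jig stays behind with the bare stud at (285,490).

Request:
apply_moves --targets '[{"translation": [0.17,0.34,0],"twist": 0,"hand": 0.5},{"translation": [0.17,0.34,0],"twist": 0,"hand": 0.5},{"translation": [0.17,0.34,0],"twist": 0,"hand": 0.5},{"translation": [0.17,0.34,0.1],"twist": 0,"hand": 0.5},{"translation": [0.17,0.34,0.2],"twist": 0,"hand": 0.5},{"translation": [0,0.04,0.2],"twist": 0,"hand": 0.5},{"translation": [0,0,0.1],"twist": 0,"hand": 0.5},{"translation": [0,0,0],"twist": 0,"hand": 0.5}]'

```text
time: 16.7
tool_pos: [0.5035, 0.3217, 0.1063]
tool_rot: [-0.003, -0.165, 0.986, -0.001]
contact_force: [-0.2, -0.4, -2.1]
gripper_width: 0.746
grasp_force: 67.3
```

Run:
```python
from h import *
go((.509,.3243,.046),108.9)
w,o=crop("side",grab_frame("side"),(.51,.32,.08),32,9); print(o); cv2.imwrite("pics/p4.png",w)
```

```text
pos [0.5035 0.3217 0.1063] yaw 109.03 shift [-0.065  0.007  0.602] twist 0.02 F [-0.2 -0.4 -2.1] w 0.746 g 67.3 t 16.7 j6 -1.46
(np.int64(219), np.int64(108))
```

View pics/p4.png

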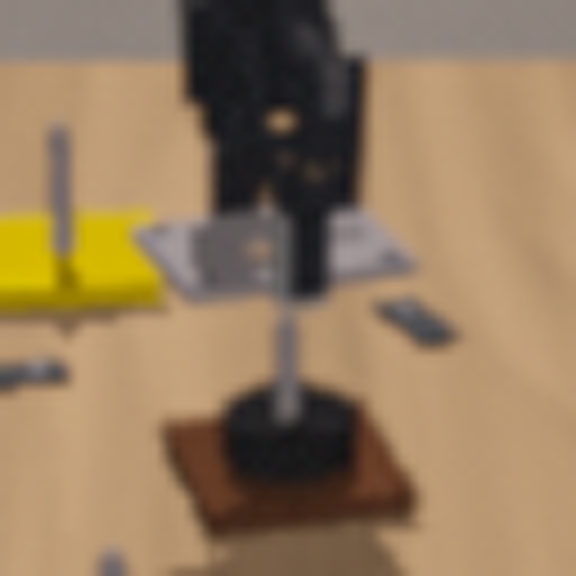

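The ring sits on the fixture with the post through it. The plate centre is at (276,253) and the post at x 286, so I shift about 4 mm and lower.

Request:
apply_moves --targets '[{"translation": [-0.046,0.011,0],"twist": 0,"hand": 0.5},{"translation": [0,0,0.1],"twist": 0,"hand": 0.5},{"translation": [0,0,0.1],"twist": 0,"hand": 0.5},{"translation": [0,0,0.08],"twist": 0,"hand": 0.5},{"translation": [0,0,0],"twist": 0,"hand": 0.5}]'

```text
time: 17.25
tool_pos: [0.5084, 0.3247, 0.08]
tool_rot: [-0.002, -0.165, 0.986, -0.001]
contact_force: [0.2, 0.4, -3.1]
gripper_width: 0.748
grasp_force: 67.3
```

Request:
apply_moves --targets '[{"translation": [0,0,0.1],"twist": 0,"hand": 0.5},{"translation": [0,0,0.1],"twist": 0,"hand": 0.5},{"translation": [0,0,0.07],"twist": 0,"hand": 0.5},{"translation": [0,0,0],"twist": 0,"hand": 0.5}]'

```text
time: 17.65
tool_pos: [0.5085, 0.325, 0.0534]
tool_rot: [-0.002, -0.165, 0.986, -0.0]
contact_force: [-0.7, -0.7, -2.2]
gripper_width: 0.753
grasp_force: 67.3
```

Request:
apply_moves --targets '[{"translation": [0.01,0,0.05],"twist": 0,"hand": 0.5},{"translation": [0,0,0.05],"twist": 0,"hand": 0.5},{"translation": [0,0,0],"twist": 0,"hand": 0.5},{"translation": [0,0,0],"twist": 0,"hand": 0.5}]'

```text
time: 18.05
tool_pos: [0.5087, 0.3252, 0.0453]
tool_rot: [-0.0, -0.165, 0.986, 0.0]
contact_force: [0.4, -0.8, -2.9]
gripper_width: 0.747
grasp_force: 67.3
```

Request:
apply_moves --targets '[{"translation": [0,0,0.02],"twist": 0,"hand": 0.5},{"translation": [0,0,0],"twist": 0,"hand": 1},{"translation": [0,0,0],"twist": 0,"hand": 1},{"translation": [0,0,0],"twist": 0,"hand": 1},{"translation": [0,0,-0.1],"twist": 0,"hand": 1},{"translation": [0,0,-0.4],"twist": 0,"hand": 1},{"translation": [0,0,-0.4],"twist": 0,"hand": 1},{"translation": [0,0,-0.4],"twist": 0,"hand": 1}]'

```text
time: 18.85
tool_pos: [0.5087, 0.3252, 0.1757]
tool_rot: [0.0, -0.165, 0.986, 0.0]
contact_force: [0.2, 0.1, 0.3]
gripper_width: 1.002
grasp_force: 0.0
```

Run:
```python
from h import *
go((.667,-.1645,.17))
```

```text
pos [0.5087 0.3252 0.1757] yaw 109.04 shift [ 0.101 -5.146  0.056] twist 0.00 F [0.2 0.1 0.3] w 1.002 g 0.0 t 18.9 j6 -1.46
```

Request:
apply_moves --targets '[{"translation": [0.008,-0.396,0],"twist": 0,"hand": 1},{"translation": [0.008,-0.396,0],"twist": 0,"hand": 1},{"translation": [0.008,-0.396,0],"twist": 0,"hand": 1},{"translation": [0.008,-0.396,0],"twist": 0,"hand": 1},{"translation": [0.008,-0.396,0],"twist": 0,"hand": 1},{"translation": [0.008,-0.396,0],"twist": 0,"hand": 1},{"translation": [0.008,-0.396,0],"twist": 0,"hand": 1},{"translation": [0.008,-0.396,0],"twist": 0,"hand": 1}]'

```text
time: 19.65
tool_pos: [0.6066, 0.022, 0.1746]
tool_rot: [0.001, -0.165, 0.986, -0.0]
contact_force: [0.5, -0.1, -0.1]
gripper_width: 0.999
grasp_force: 0.0
```

Request:
apply_moves --targets '[{"translation": [0.008,-0.396,0],"twist": 0,"hand": 1},{"translation": [0.008,-0.396,0],"twist": 0,"hand": 1},{"translation": [0.008,-0.396,0],"twist": 0,"hand": 1},{"translation": [0.008,-0.396,0.2],"twist": 0,"hand": 1},{"translation": [0.008,-0.396,0.3],"twist": 0,"hand": 1},{"translation": [0,0,0.3],"twist": 0,"hand": 1},{"translation": [0,0,0],"twist": 0,"hand": 1}]'

```text
time: 20.35
tool_pos: [0.6637, -0.165, 0.0884]
tool_rot: [-0.004, -0.164, 0.986, 0.002]
contact_force: [-1.5, 1.0, -0.4]
gripper_width: 1.0
grasp_force: 0.0
```

Run:
```python
from h import *
go((.667,-.1645,.025))
f=grab_frame("top")
w,o=crop("top",f,(.509,.324,.035),25,8); w2,o2=crop("side",grab_frame("side"),(.509,.324,.035),25,8); cv2.imwrite("pics/p5.png",np.hstack([w,w2])); print(o,o2)
```

```text
pos [ 0.6637 -0.165   0.0884] yaw 108.92 shift [-0.037 -0.01   0.633] twist 0.00 F [-1.5  1.  -0.4] w 1.000 g 0.0 t 20.4 j6 -2.25
(np.int64(147), np.int64(157)) (np.int64(225), np.int64(127))
```

View pics/p5.png

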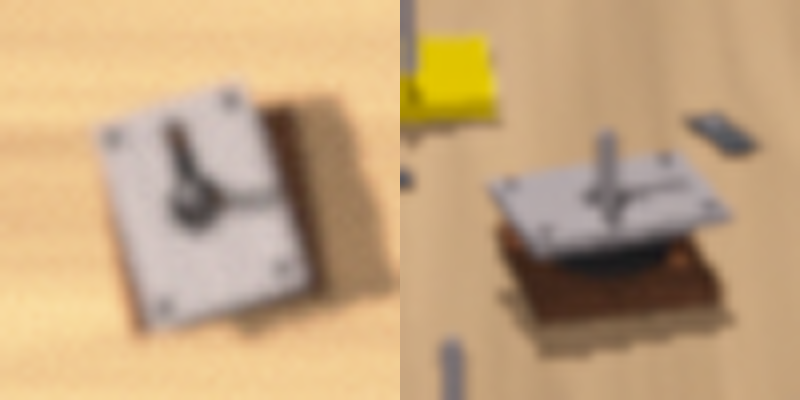

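The plate lies flat on the large ring with the post through the wide hole, at top crop (190,200) and side crop (608,190). Grasping the small ring.

Request:
apply_moves --targets '[{"translation": [-0.01,0,0.3],"twist": 0,"hand": 1},{"translation": [0,0,0.22],"twist": 0,"hand": 0.8},{"translation": [0,0,0.12],"twist": 0,"hand": 0.8},{"translation": [0,0,0],"twist": 0,"hand": 0.3},{"translation": [0,0,0],"twist": 0,"hand": 0.2},{"translation": [0,0,0],"twist": 0,"hand": 0.2},{"translation": [0,0,0],"twist": 0,"hand": 0.2},{"translation": [0,0,0],"twist": 0,"hand": 0.2}]'

```text
time: 21.25
tool_pos: [0.6693, -0.1649, 0.0318]
tool_rot: [0.002, -0.165, 0.986, -0.001]
contact_force: [-1.2, 1.2, 5.7]
gripper_width: 0.441
grasp_force: 61.0
```

Run:
```python
from h import *
go((.508,.324,.18))
```

```text
pos [ 0.6693 -0.1649  0.0318] yaw 109.03 shift [-0.074  5.144 -1.492] twist 0.00 F [-1.2  1.2  5.7] w 0.441 g 61.0 t 21.2 j6 -2.25
```

Request:
apply_moves --targets '[{"translation": [0,0,0],"twist": 0,"hand": 0.8},{"translation": [0,0,0],"twist": 0,"hand": 0.8},{"translation": [0.01,0,0.07],"twist": 0,"hand": 0.8},{"translation": [0,0,0],"twist": 0,"hand": 0.8},{"translation": [0,0,0],"twist": 0,"hand": 0.2},{"translation": [0,0,0],"twist": 0,"hand": 0.2},{"translation": [0,0,0],"twist": 0,"hand": 0.2},{"translation": [0,0,0],"twist": 0,"hand": 0.2}]'

```text
time: 22.05
tool_pos: [0.6669, -0.1648, 0.0224]
tool_rot: [0.0, -0.165, 0.986, -0.0]
contact_force: [0.1, -0.2, 0.0]
gripper_width: 0.46
grasp_force: 60.8
```

Run:
```python
from h import *
go((.508,.324,.18))
```

```text
pos [ 0.6669 -0.1648  0.0224] yaw 109.03 shift [-0.093  5.139 -1.577] twist 0.00 F [ 0.1 -0.2  0. ] w 0.460 g 60.8 t 22.1 j6 -2.25
```

Request:
apply_moves --targets '[{"translation": [0,0,-0.15],"twist": 0,"hand": 0.2},{"translation": [0,0,-0.4],"twist": 0,"hand": 0.2},{"translation": [0,0,-0.45],"twist": 0,"hand": 0.2},{"translation": [-0.007,0.3,-0.4],"twist": 0,"hand": 0.2},{"translation": [-0.007,0.4,0],"twist": 0,"hand": 0.2},{"translation": [-0.007,0.4,0],"twist": 0,"hand": 0.2},{"translation": [-0.007,0.4,0],"twist": 0,"hand": 0.2},{"translation": [-0.007,0.4,0],"twist": 0,"hand": 0.2}]'

```text
time: 22.85
tool_pos: [0.6076, 0.0173, 0.1637]
tool_rot: [0.001, -0.165, 0.986, -0.0]
contact_force: [-0.0, 0.2, -0.8]
gripper_width: 0.457
grasp_force: 60.9
```

Request:
apply_moves --targets '[{"translation": [-0.007,0.4,0],"twist": 0,"hand": 0.2},{"translation": [-0.007,0.4,0],"twist": 0,"hand": 0.2},{"translation": [-0.007,0.4,0],"twist": 0,"hand": 0.2},{"translation": [-0.007,0.4,0],"twist": 0,"hand": 0.2},{"translation": [-0.007,0.4,0],"twist": 0,"hand": 0.2},{"translation": [-0.007,0.4,0],"twist": 0,"hand": 0.2},{"translation": [-0.007,0.4,0],"twist": 0,"hand": 0.2},{"translation": [-0.007,0.3,0],"twist": 0,"hand": 0.2}]'

```text
time: 23.65
tool_pos: [0.5114, 0.313, 0.1637]
tool_rot: [0.001, -0.166, 0.986, 0.0]
contact_force: [-0.4, -0.1, -0.1]
gripper_width: 0.463
grasp_force: 60.9
```

Request:
apply_moves --targets '[{"translation": [0,0.14,0.2],"twist": 0,"hand": 0.2},{"translation": [0,0,0.2],"twist": 0,"hand": 0.2},{"translation": [0,0,0],"twist": 0,"hand": 0.2},{"translation": [0,0,0],"twist": 0,"hand": 0.2}]'

```text
time: 24.05
tool_pos: [0.5077, 0.3239, 0.1229]
tool_rot: [-0.0, -0.165, 0.986, -0.0]
contact_force: [0.5, -0.4, 0.8]
gripper_width: 0.455
grasp_force: 60.8
```

Run:
```python
from h import *
go((.508,.324,.1),108.9)
f=grab_frame("side").astype(int).sum(2)
p=state()["tool_pos"]; w=proj("side",cyl(p[0],p[1],.021,.014,p[2]-.0224)); print(w.min(0),w.max(0)); r=int(w[:,1].mean())
for k in (r,r+1,r+2): print(k,f[k,236:268].tolist())
print(150,f[147,236:268].tolist())
```

```text
pos [0.5077 0.3239 0.1229] yaw 109.03 shift [-0.003 -0.     0.229] twist 0.02 F [ 0.5 -0.4  0.8] w 0.455 g 60.8 t 24.1 j6 -1.46
[244.03176859 127.63385575] [256.53827907 136.38569811]
131 [473, 479, 479, 477, 475, 467, 469, 456, 363, 194, 72, 60, 132, 244, 275, 174, 97, 88, 115, 167, 243, 379, 436, 448, 454, 458, 461, 459, 451, 446, 448, 459]
132 [470, 477, 479, 482, 476, 470, 468, 460, 381, 217, 80, 59, 128, 240, 269, 170, 100, 99, 119, 154, 225, 382, 437, 449, 454, 458, 460, 459, 454, 447, 446, 457]
133 [439, 465, 479, 481, 476, 468, 466, 458, 391, 224, 81, 66, 131, 240, 267, 168, 98, 101, 124, 161, 226, 385, 438, 451, 455, 459, 463, 460, 453, 442, 445, 454]
150 [478, 478, 480, 482, 479, 473, 466, 461, 459, 454, 459, 462, 446, 384, 327, 335, 407, 459, 470, 472, 458, 410, 386, 444, 469, 469, 467, 463, 456, 443, 435, 430]
```

Request:
apply_moves --targets '[{"translation": [0,0,0.15],"twist": 0,"hand": 0.2},{"translation": [0,0,0.1],"twist": 0,"hand": 0.2},{"translation": [0,0,0.06],"twist": 0,"hand": 0.2},{"translation": [0,0,0.05],"twist": 0,"hand": 0.2},{"translation": [0,0,0],"twist": 0,"hand": 0.2}]'

```text
time: 24.6
tool_pos: [0.5071, 0.3236, 0.085]
tool_rot: [-0.001, -0.165, 0.986, -0.0]
contact_force: [0.5, -0.3, -0.5]
gripper_width: 0.459
grasp_force: 60.9
```

Request:
apply_moves --targets '[{"translation": [0,0,0.08],"twist": 0,"hand": 0.2},{"translation": [0,0,0.08],"twist": 0,"hand": 0.2},{"translation": [0,0,0.05],"twist": 0,"hand": 0.2},{"translation": [0,0,0],"twist": 0,"hand": 0.2}]'

```text
time: 25.0
tool_pos: [0.507, 0.3237, 0.0639]
tool_rot: [-0.001, -0.165, 0.986, -0.0]
contact_force: [-0.6, 1.1, -0.2]
gripper_width: 0.458
grasp_force: 60.9
```

Request:
apply_moves --targets '[{"translation": [0,0,0.025],"twist": 0,"hand": 0.2},{"translation": [0,0,0],"twist": 0,"hand": 0.7},{"translation": [0,0,0],"twist": 0,"hand": 0.7},{"translation": [0,0,0],"twist": 0,"hand": 0.7},{"translation": [0,0,-0.1],"twist": 0,"hand": 0.7},{"translation": [0,0,-0.4],"twist": 0,"hand": 0.7},{"translation": [0,0,-0.4],"twist": 0,"hand": 0.7},{"translation": [0,0,-0.3],"twist": 0,"hand": 0.65}]'

```text
time: 25.8
tool_pos: [0.5086, 0.3244, 0.1867]
tool_rot: [0.002, -0.165, 0.986, 0.001]
contact_force: [-0.5, 0.6, 1.1]
gripper_width: 0.652
grasp_force: 0.0
```

Run:
```python
from h import *
go((.509,.022,.17),108.9)
```

```text
pos [0.5086 0.3244 0.1867] yaw 109.03 shift [ 0.983 -2.86   0.162] twist 0.02 F [-0.5  0.6  1.1] w 0.652 g 0.0 t 25.8 j6 -1.46
```

Request:
apply_moves --targets '[{"translation": [0.123,-0.357,0],"twist": 0,"hand": 0.65},{"translation": [0.123,-0.357,0],"twist": 0,"hand": 0.65},{"translation": [0.123,-0.357,0],"twist": 0,"hand": 0.65},{"translation": [0.123,-0.357,0],"twist": 0,"hand": 0.65},{"translation": [0.123,-0.357,0],"twist": 0,"hand": 0.65},{"translation": [0.123,-0.357,0],"twist": 0,"hand": 0.65},{"translation": [0.123,-0.357,0.2],"twist": 0,"hand": 0.65},{"translation": [0.123,-0.357,0.4],"twist": 0,"hand": 0.65}]'

```text
time: 26.6
tool_pos: [0.5108, 0.0235, 0.1306]
tool_rot: [0.005, -0.165, 0.986, -0.001]
contact_force: [0.3, 0.1, -0.0]
gripper_width: 0.648
grasp_force: 0.0
```

Request:
apply_moves --targets '[{"translation": [0,0,0.3],"twist": 0,"hand": 0.65},{"translation": [0,0,0],"twist": 0,"hand": 0.65},{"translation": [0,0,0],"twist": 0,"hand": 0.65}]'

```text
time: 26.9
tool_pos: [0.508, 0.0255, 0.0972]
tool_rot: [0.0, -0.165, 0.986, 0.0]
contact_force: [-0.1, 0.1, 0.7]
gripper_width: 0.649
grasp_force: 0.0
```

Run:
```python
from h import *
go((.509,.022,.03),108.9)
f=grab_frame("side")
print(fitcyl("side","sleeve",np.array((.509,.022)),.015,.036))
p=state()["tool_pos"]
w,o=crop("side",f,(.509,.022,.05),25,8); f=grab_frame("side"); w2,o2=crop("side",f,(.509,.324,.045),25,8); cv2.imwrite("pics/s1.png",np.hstack([w,w2])); print(o,o2)
```

```text
pos [0.508  0.0255 0.0972] yaw 109.04 shift [ 0.002 -0.037  0.672] twist 0.02 F [-0.1  0.1  0.7] w 0.649 g 0.0 t 26.9 j6 -2.00
(array([0.5088, 0.0218]), array([0.5087, 0.0213]), 155, 166, 0.69)
(np.int64(229), np.int64(170)) (np.int64(225), np.int64(124))
```

View pics/s1.png

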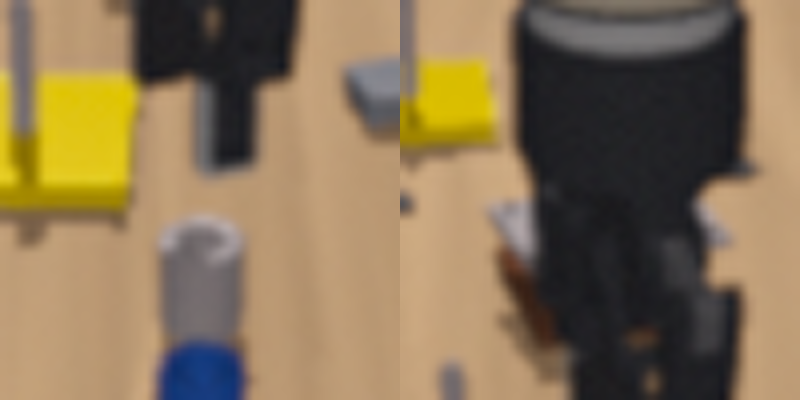

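The bare sleeve is at crop (200,280), just behind the blue one at (200,370), with the fingers above it. Lowering to grip it.

Request:
apply_moves --targets '[{"translation": [0.003,-0.037,0.15],"twist": 0,"hand": 0.65},{"translation": [0,0,0.25],"twist": 0,"hand": 0.65},{"translation": [0,0,0.17],"twist": 0,"hand": 0.65},{"translation": [0,0,0.1],"twist": 0,"hand": 0.65},{"translation": [0,0,0],"twist": 0,"hand": 0.65},{"translation": [0,0,0],"twist": 0,"hand": 0.1},{"translation": [0,0,0],"twist": 0,"hand": 0.1},{"translation": [0,0,0],"twist": 0,"hand": 0.1}]'

```text
time: 27.85
tool_pos: [0.51, 0.0217, 0.0309]
tool_rot: [0.001, -0.165, 0.986, -0.0]
contact_force: [-0.1, 0.4, 1.7]
gripper_width: 0.331
grasp_force: 59.4
```

Request:
apply_moves --targets '[{"translation": [0,0,0],"twist": 0,"hand": 0.1},{"translation": [0,0,0],"twist": 0,"hand": 0.1},{"translation": [0,0,0],"twist": 0,"hand": 0.1}]'

```text
time: 28.15
tool_pos: [0.51, 0.0217, 0.0308]
tool_rot: [0.001, -0.165, 0.986, -0.0]
contact_force: [0.0, 0.3, 5.8]
gripper_width: 0.331
grasp_force: 59.7
```

Run:
```python
from h import *
go((.5075,.324,.18),108.9)
```

```text
pos [0.51   0.0217 0.0308] yaw 109.03 shift [-0.965  2.864 -1.492] twist 0.02 F [0.  0.3 5.8] w 0.331 g 59.7 t 28.1 j6 -2.01
```

Request:
apply_moves --targets '[{"translation": [0,0,-0.15],"twist": 0,"hand": 0.1},{"translation": [0,0,-0.4],"twist": 0,"hand": 0.1},{"translation": [0,0,-0.45],"twist": 0,"hand": 0.1},{"translation": [0,0,-0.4],"twist": 0,"hand": 0.1},{"translation": [-0.06,0.18,0],"twist": 0,"hand": 0.1},{"translation": [-0.12,0.358,0],"twist": 0,"hand": 0.1},{"translation": [-0.12,0.358,0],"twist": 0,"hand": 0.1},{"translation": [-0.12,0.358,0],"twist": 0,"hand": 0.1}]'

```text
time: 28.95
tool_pos: [0.5069, 0.1551, 0.1698]
tool_rot: [-0.0, -0.165, 0.986, -0.0]
contact_force: [-0.2, 1.0, -0.6]
gripper_width: 0.328
grasp_force: 59.4
```

Request:
apply_moves --targets '[{"translation": [-0.12,0.358,0],"twist": 0,"hand": 0.1},{"translation": [-0.12,0.358,0],"twist": 0,"hand": 0.1},{"translation": [-0.12,0.358,0],"twist": 0,"hand": 0.1},{"translation": [-0.12,0.358,0],"twist": 0,"hand": 0.1},{"translation": [-0.06,0.18,0],"twist": 0,"hand": 0.1},{"translation": [0,0,0.2],"twist": 0,"hand": 0.1},{"translation": [0,0,0.1],"twist": 0,"hand": 0.1},{"translation": [0,0,0],"twist": 0,"hand": 0.1}]'

```text
time: 29.75
tool_pos: [0.5045, 0.3227, 0.1368]
tool_rot: [-0.003, -0.165, 0.986, -0.001]
contact_force: [-0.0, -0.5, -1.4]
gripper_width: 0.329
grasp_force: 59.4
```

Run:
```python
from h import *
go((.5075,.324,.11),108.9)
w,o=crop("side",grab_frame("side"),(.5075,.324,.08),30,10); print(o); cv2.imwrite("pics/s2.png",w)
```

```text
pos [0.5045 0.3227 0.1368] yaw 109.01 shift [-0.034  0.003  0.268] twist 0.02 F [-0.  -0.5 -1.4] w 0.329 g 59.4 t 29.8 j6 -1.46
(np.int64(220), np.int64(110))
```

View pics/s2.png

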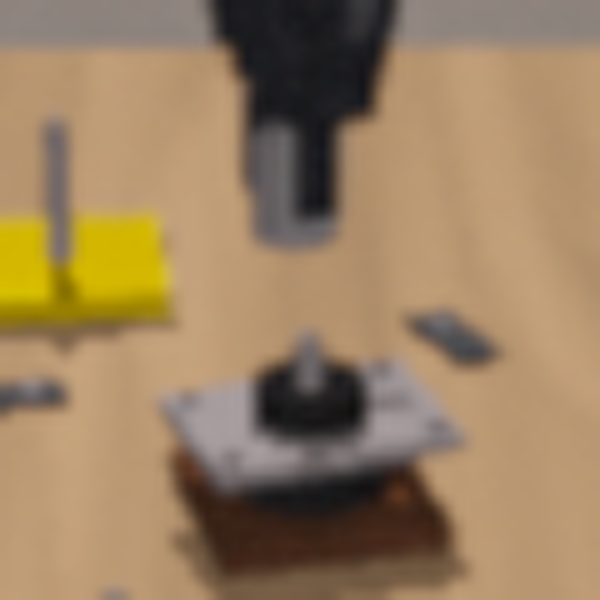

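Small ring sits on the plate with the post protruding at (309,350). The held sleeve's centre is at x≈295; letting it settle, then lowering.

Request:
apply_moves --targets '[{"translation": [0,0,0.1],"twist": 0,"hand": 0.1},{"translation": [0,0,0],"twist": 0,"hand": 0.1},{"translation": [0,0,0],"twist": 0,"hand": 0.1}]'

```text
time: 30.1
tool_pos: [0.5061, 0.3237, 0.1294]
tool_rot: [-0.0, -0.165, 0.986, -0.0]
contact_force: [-0.3, 0.5, -1.3]
gripper_width: 0.332
grasp_force: 59.5
```

Run:
```python
from h import *
go((.5078,.324,.11),108.9)
p=state()["tool_pos"]; w=proj("side",cyl(p[0],p[1],.015,.036,p[2]-.0308)); print(w.min(0),w.max(0)); r=int(w[:,1].max())
f=grab_frame("side").astype(int).sum(2)
for k in (r-5,r-3,r-2,143,145): print(k,f[k,238:264].tolist())
```

```text
pos [0.5061 0.3237 0.1294] yaw 109.00 shift [-0.017 -0.002  0.194] twist 0.02 F [-0.3  0.5 -1.3] w 0.332 g 59.5 t 30.1 j6 -1.46
[245.09319974 122.96527847] [254.10524747 136.46911967]
131 [479, 478, 475, 470, 467, 469, 441, 362, 302, 289, 266, 258, 168, 91, 91, 126, 270, 397, 424, 430, 440, 448, 453, 457, 461, 458]
133 [480, 478, 476, 469, 465, 468, 452, 382, 312, 292, 273, 259, 196, 173, 179, 223, 321, 403, 421, 427, 440, 451, 453, 458, 461, 458]
134 [477, 479, 475, 470, 465, 469, 449, 380, 310, 300, 303, 307, 287, 298, 300, 313, 372, 414, 421, 429, 438, 450, 456, 457, 462, 460]
143 [477, 481, 477, 471, 461, 458, 452, 450, 447, 442, 435, 417, 399, 394, 421, 436, 441, 440, 428, 424, 431, 440, 419, 333, 273, 262]
145 [481, 481, 476, 468, 462, 457, 456, 448, 434, 412, 366, 308, 306, 316, 326, 366, 407, 424, 431, 415, 416, 444, 460, 463, 456, 419]
```

Request:
apply_moves --targets '[{"translation": [-0.02,-0.003,0.1],"twist": 0,"hand": 0.1},{"translation": [0,0,0.1],"twist": 0,"hand": 0.1},{"translation": [0,0,0.06],"twist": 0,"hand": 0.1},{"translation": [0,0,0.06],"twist": 0,"hand": 0.1},{"translation": [0,0,0],"twist": 0,"hand": 0.1},{"translation": [0,0,0],"twist": 0,"hand": 0.1}]'

```text
time: 30.75
tool_pos: [0.508, 0.3244, 0.0972]
tool_rot: [-0.0, -0.165, 0.986, -0.0]
contact_force: [-0.4, -0.1, -0.8]
gripper_width: 0.332
grasp_force: 59.5
```

Request:
apply_moves --targets '[{"translation": [0,0,0.05],"twist": 0,"hand": 0.1},{"translation": [0,0,0.05],"twist": 0,"hand": 0.1},{"translation": [0,0,0.03],"twist": 0,"hand": 0.1},{"translation": [0,0,0],"twist": 0,"hand": 0.1},{"translation": [0,0,0],"twist": 0,"hand": 0.1}]'

```text
time: 31.25
tool_pos: [0.508, 0.3244, 0.0843]
tool_rot: [-0.0, -0.165, 0.986, -0.0]
contact_force: [-0.5, -0.2, -1.5]
gripper_width: 0.33
grasp_force: 59.5
```

Request:
apply_moves --targets '[{"translation": [0,0,0.015],"twist": 0,"hand": 0.1},{"translation": [0,0,0],"twist": 0,"hand": 0.1},{"translation": [0,0,0],"twist": 0,"hand": 0.45},{"translation": [0,0,0],"twist": 0,"hand": 0.8},{"translation": [0,0,0],"twist": 0,"hand": 0.8},{"translation": [0,0,-0.1],"twist": 0,"hand": 0.8},{"translation": [0,0,-0.3],"twist": 0,"hand": 0.8},{"translation": [0,0,-0.4],"twist": 0,"hand": 0.8}]'

```text
time: 32.05
tool_pos: [0.5067, 0.3237, 0.162]
tool_rot: [-0.002, -0.165, 0.986, -0.001]
contact_force: [1.0, -0.2, -0.2]
gripper_width: 0.799
grasp_force: 0.0
```

Request:
apply_moves --targets '[{"translation": [0,0,-0.3],"twist": 0,"hand": 0.8},{"translation": [0.2,-0.3,0],"twist": 0,"hand": 0.8},{"translation": [0.2,-0.3,0],"twist": 0,"hand": 0.8},{"translation": [0.2,-0.3,0],"twist": 0,"hand": 0.8},{"translation": [0,-0.4,0],"twist": 0,"hand": 0.8},{"translation": [0,-0.4,0],"twist": 0,"hand": 0.8},{"translation": [0,-0.4,0],"twist": 0,"hand": 0.8},{"translation": [0,0,0],"twist": 0,"hand": 0.8}]'

```text
time: 32.85
tool_pos: [0.5212, 0.1028, 0.1942]
tool_rot: [0.001, -0.163, 0.987, -0.001]
contact_force: [-0.3, 0.3, -0.2]
gripper_width: 0.797
grasp_force: 0.0
```

Run:
```python
from h import *
go((.5,.1,.2))
im=[]
for c in ("top","side"):
    w,o=crop(c,grab_frame(c),(.508,.324,.05),25,8); im.append(w)
cv2.imwrite("pics/f1.png",np.hstack(im))
```

```text
pos [0.5212 0.1028 0.1942] yaw 108.74 shift [ 0.21   0.042 -0.058] twist 0.00 F [-0.3  0.3 -0.2] w 0.797 g 0.0 t 32.9 j6 -1.84
```

View pics/f1.png

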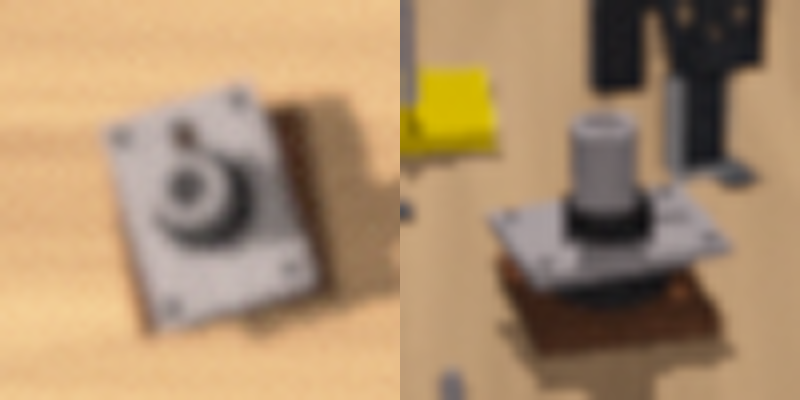

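The finished stack shows large ring, plate, small ring and upright sleeve, at side crop (605,165), with the arm clear of it. Handing in.

```bash
python3 -c "
from plant import *
print(job_done())"
```

```text
the job is handed in; nothing more can be done
None
```

The machine foot is built on the brown fixture's post in the order asked (large ring, keyhole plate, small ring, upright sleeve); the gripper is open and clear, and I handed the job in at about 33 s of the 112 s allowed.

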